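Release and hold the splash-guard gate

ROBOT

A 6-joint arm with a two-finger parallel gripper is mounted at the origin on the work surface. World frame = base frame: x ahead of the robot, y to its left, z up, the work surface at z = 0. Lengths are in m, angles in rad, forces in N, time in s.
With the tool pointing down it reaches from about 0.3 to 0.95 m from the base axis. Payload 3.1 kg.
Tool frame: the origin (TCP) lies at the very end of the fingers, on their centre line; the grasp point (between the pads) lies 19 mm behind it; z points along the fingers, y is the line along which they close (so a half turn about z gives the same grasp; the last joint's range is limited). The gripper opens to 85 mm and grips with 20 to 120 N. Pads are 22 mm wide; open, the fingers measure 114 mm over their backs; the gripper's body (76 mm by 85 mm) begins 54 mm behind the grasp point. The pads swing forward as they close: fully open they stand 13 mm farther back than shut.
Start: joints at [1.112, 0.308, 1.634, -0, 1.2, -0.07], TCP at [0.237, 0.578, 0.231] pointing down, gripper open.
Joint ranges: [-3.06, 3.06], [-0.79, 1.96], [0.05, 2.63], [-1.19, 4.34], [0.05, 2.64], [-2.94, 2.94]. Speed limits (rad/s): [2.79, 2.79, 3.14, 3.14, 3.14, 3.14].

INTERFACE

Orientations are given as a unit quaternion [x, y, z, w].
In Python, from bench import readout, imaging, robot gives the robot as it stands. The module is installed in compiled form; this text tells all that it offers.
- The arm moves only by the shell command python3 -m handwheel 'ROWS' [FORCE]. ROWS is JSON, a list that holds one entry, the list of rows, each a list of 5 numbers: the shift along the tool's x, y, z in mm, then the turn about the tool's z in degrees, then the gripper's target within -1 to 1 (fully open at 1, half-way at 0, shut at -1). A call has 1 to 5 rows; each row is the pose to reach, as a shift and turn from the pose commanded when the call began, along the tool's axes at that moment; what a row does not reach only later rows make up. A row lasts 1/12 s, in which the tool goes at most 41.7 mm and 7.16 degrees, less where a joint would pass 70% of its speed; a pose out of reach is approached as far as the arm can. A call with a gripper value outside its range is refused whole. The fingers move at their own pace and stop on an object; FORCE is the grip in N (left out, the last holds). Time passes only in rows, so rows that repeat a pose let the fingers close. It gives the time, the measured TCP pose, the force, the opening and the grip force at its end, in the units of the state.
- readout.observe(): the state, without advancing time (a new reading comes with each control period).
- imaging.snapshot(name): name is "scene" or "top" or "wrist"; returns the picture (384x512x3 uint8, red, green, blue); there is no depth.
- imaging.get_calibration(name): a dict with "vfov" (degrees; the focal length in pixels is half the picture's height over the tangent of half this angle, whatever the lens; pixels are square), "cx", "cy" (the principal point, pixels), "rvec" (rotation vector, rad) and "tvec" (3), from world to camera coordinates, as OpenCV has them. Camera axes: x right, y down, z forward; pixel columns grow to the right and rows downward; lengths in m; the calibration is good to about 2 mm. A picture is of the moment at which its call begins: read the wrist's pose just before it. get_calibration takes no time and is no camera call; for the wrist camera it gives the pose at the moment of the call.
- robot.sign_off(): hands the job in; it is judged then, once.
The state is a dict: "time_s": time; "qpos": joint angles; "qd": joint speeds; "joint_torque": joint torques, N m; "tool_pos": TCP position; "tool_rot": TCP orientation; "force": force on the tool from outside, world axes, zero at the start; "moment": the same for the moment, N m; "grip_width": finger opening in m; "grip_force": force on a finger pad.
Only numpy, scipy, OpenCV 4.12 (cv2) and the standard library are available. Lean on these libraries where they do the work, as an engineer would, in place of code of your own. Each camera call takes 0.05 s, during which the arm holds its last target. There are 200 camera calls.

TASK

I need both hands to lift the beaker out of the splash guard, so please open its gate for me and keep it open. Squeeze the red catch fully in first and the blue catch after it, then pull the gate past its click until it stands square to the guard's front or a bit wider, and finish there still holding the gate in the gripper, because it swings back if you let go. Do not shift the glassware and other things standing about.

Things in the scene. Friction and masses are not known exactly. Their poses are not given: they have to be found in the camera images.
- guard: fixed splash guard of clear panels in aluminium frames round a cream hotplate: 350 wide (y), 250 deep (x), 120 mm tall, open on top. Origin: on the bench, middle of the closed gate's plane; x points from the gate into the guard, y to its left; the gate side (x 0) roughly faces the robot. Gate: y -0.102 to +0.108; in front of it two 11 mm high steel lips stop the catches' pins
- gate (a joint): swing of the clear gate, rad: 0 shut, grows as it opens towards the robot, clockwise seen from above, hinge on its left; 1.57 is square to the front, stop at 1.9. Locked until both catches are squeezed. A spring closes it (0.1 Nm shut, 0.4 Nm square); a click detent is pulled through from 0.25 to 1.15 rad (6 to 9 N at the pull post). Let go, it swings back to about 0.85 or shut
- gate_hinge (a point): point on the gate's upright hinge axis, 130 mm above the bench; its axes are the guard's
- red_catch (a joint): red catch on top of the gate, near the gate's free end (guard y -0.065): travel of each of its two red tabs, m. 0 = apart (42 mm over outer faces, pin down, gate locked), 0.009 = fully squeezed (24 mm, pin up). The two tabs are linked and move in together; about 4 N is enough; they stay where left, no spring back. The pin clears its lip from 0.005 on
- blue_catch (a joint): blue catch on top of the gate, near the gate's hinge end (guard y +0.065): travel of each of its two blue tabs, m. 0 = apart (42 mm over outer faces, pin down, gate locked), 0.009 = fully squeezed (24 mm, pin up). The two tabs are linked and move in together; about 4 N is enough; they stay where left, no spring back. The pin clears its lip from 0.005 on
- red_grip (a point): middle of the red catch between its two tabs, 155 mm above the bench. The tabs lie at + and - its y (along the gate; x across it), each 8 mm thick in y, 18 mm wide in x, standing from 131 mm (top of a grey housing 56 mm long) to 173 mm above the bench. Pinch their outer faces along y from above. Turns with the gate
- blue_grip (a point): middle of the blue catch between its two tabs, 155 mm above the bench. The tabs lie at + and - its y (along the gate; x across it), each 8 mm thick in y, 18 mm wide in x, standing from 131 mm (top of a grey housing 56 mm long) to 173 mm above the bench. Pinch their outer faces along y from above. Turns with the gate
- pull_grip (a point): on the axis of the yellow upright round pull post, 130 mm above the bench. Post 16 mm across, 50 mm in front of the gate's middle plane, 110 mm along the gate from the hinge; free from 87 mm (bracket below) to 152 mm above the bench; pinch it from above, fingers either side along the gate (this point's y). Turns with the gate
- beaker: bystander: clear glass beaker, 76 mm across, 95 mm tall, on the hotplate inside the guard (its rim about 163 mm above the bench); origin at the centre of its underside
- wash_bottle: bystander: white round bottle with red cap, 66 mm across, 170 mm tall, loose on the bench beside the guard; origin at the centre of its underside
- reagent_jar: bystander: amber glass jar with black cap, 72 mm across, 110 mm tall, loose on the bench beside the guard; origin at the centre of its underside
- sample_cup: bystander: white open cup, 60 mm across, 70 mm tall, loose; origin at the centre of its underside
- big_beaker: bystander: clear glass beaker, 130 mm across, 170 mm tall, loose; origin at the centre of its underside
- tip_box: bystander: blue box with clear lid, 120 x 85 x 61 mm, loose; origin at the centre of its underside
- lab_spatula: bystander: steel lab spoon lying flat on the bench, about 200 mm long, loose, along its own x

How it is judged:
By the outcome, as a careful person would: the job done as asked, in the order asked, and still so for the second after the job is handed in, while the arm keeps its last pose, push and grip.
It also fails if it takes over 64 s, if anything falls off the work surface, if the arm or the gripper's body presses on something with over 40 N, if the wrist force passes 120 N, or if a joint passes its speed limit or range.

## Working session

There is one attempt and no reset: what is moved stays moved. The work goes in short steps, Python scripts to look and compute and a shell command to move; the robot and the scene stay as the last step left them, time stands still between calls to the robot, and variables do not carry over. Pictures are saved under pics/ and viewed, at most 10 in all, crops included, and the job is handed in when it is done.

```bash
mkdir -p pics; cat > h.py <<'E'
import numpy as np,cv2
from bench import readout,imaging,robot
def cal(n):
    c=imaging.get_calibration(n);f=192/np.tan(np.radians(c["vfov"])/2)
    K=np.array([[f,0,c["cx"]],[0,f,c["cy"]],[0,0,1.]]);R=cv2.Rodrigues(np.array(c["rvec"],float))[0]
    return K,R,np.array(c["tvec"],float)
def ray(n,uv,z,c=None):
    K,R,t=c or cal(n);o=-R.T@t;d=R.T@np.linalg.inv(K)@[uv[0],uv[1],1]
    return o+d*(z-o[2])/d[2]
def proj(n,p,c=None):
    K,R,t=c or cal(n);q=K@(R@np.array(p)+t);return q[:2]/q[2]
def save(im,name): cv2.imwrite("pics/"+name,im[:,:,::-1])
def blobs(im,col,amin=15):
    h=cv2.cvtColor(im,cv2.COLOR_RGB2HSV);H,S,V=h[...,0].astype(int),h[...,1],h[...,2]
    m={'red':((H<8)|(H>172)),'blue':(H>100)&(H<128),'yellow':(H>20)&(H<35)}[col]&(S>120)&(V>60)
    n,l,s,c=cv2.connectedComponentsWithStats(m.astype(np.uint8))
    return [(s[i].tolist(),c[i].round(1).tolist()) for i in range(1,n) if s[i][4]>=amin]
E
python3 - <<'E'
from h import *
print(readout.observe())
for n in("scene","top"):
    im=imaging.snapshot(n);save(im,n+"0.png");K,R,t=cal(n);print(n,-R.T@t,K[0,0])
    for c in('red','blue','yellow'):print(c,blobs(im,c))
E
```

```text
{'time_s': 0.0, 'qpos': array([ 1.11226630e+00,  3.09024903e-01,  1.63522727e+00, -1.23590035e-05,
        1.19968820e+00, -6.96623961e-02]), 'qd': array([ 0.00010058,  0.0009966 ,  0.00066007, -0.00100312, -0.00018844,
        0.00093681]), 'joint_torque': array([-9.15165219e-04, -4.15249801e+01, -2.76665175e+01, -1.36710628e-05,
        1.03658071e-02,  1.21891190e-06]), 'tool_pos': array([0.23659666, 0.57757785, 0.23001529]), 'tool_rot': array([ 1.93208710e-01,  9.81156978e-01, -1.13466356e-03, -3.00864196e-04]), 'force': array([0.01375116, 1.30577191, 0.52612808]), 'moment': array([-0.03848201,  0.00887428, -0.00465905]), 'grip_force': 0.0, 'grip_width': 0.0849563436145923}
scene [ 1.25170535 -0.88461337  1.38841343] 439.8430144033027
red [([262, 212, 6, 8, 34], [264.4, 214.9]), ([255, 216, 6, 9, 36], [257.7, 219.6]), ([192, 239, 11, 9, 81], [197.0, 242.9])]
blue [([51, 0, 5, 11, 19], [53.2, 4.7]), ([143, 0, 6, 11, 57], [145.7, 4.5]), ([342, 0, 64, 28, 1287], [373.2, 10.4]), ([170, 2, 18, 12, 115], [177.1, 7.1]), ([192, 60, 39, 31, 639], [211.5, 74.2]), ([269, 139, 32, 18, 258], [284.5, 147.7]), ([280, 192, 11, 14, 78], [284.9, 198.1]), ([65, 320, 83, 64, 2164], [105.3, 355.6])]
yellow [([261, 200, 7, 11, 51], [264.0, 204.8])]
top [0.38290647 0.01109789 1.41480509] 348.7488040559764
red [([278, 162, 3, 6, 16], [279.0, 164.5]), ([344, 188, 9, 9, 59], [348.2, 192.1])]
blue [([90, 144, 5, 5, 17], [91.8, 146.3]), ([84, 147, 5, 5, 17], [85.9, 148.8]), ([252, 159, 3, 7, 15], [252.9, 161.6]), ([427, 169, 38, 60, 1407], [444.2, 198.4]), ([159, 223, 5, 31, 94], [161.4, 238.2])]
yellow [([262, 176, 5, 7, 23], [264.1, 178.3])]
```

View pics/top0.png

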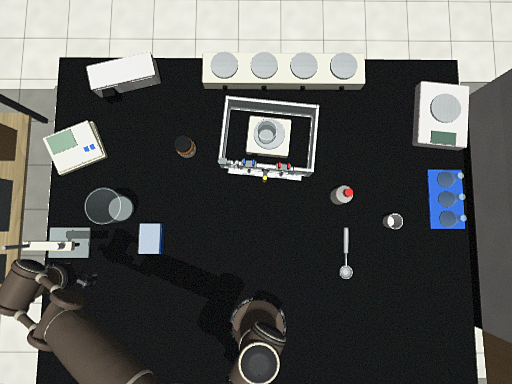

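View pics/scene0.png

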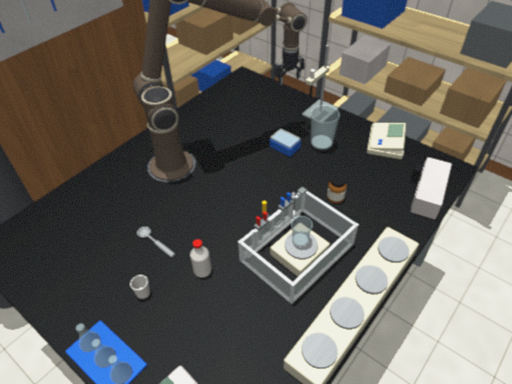

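Top: the guard is upright in the picture with its gate at the bottom (row ~172). Red tabs are at about (279–289,166), blue at about (245–253,162) and the yellow post at (264,178). The scene view agrees: red (258,220)/(264,215), blue ~(285,198), yellow (264,205).

```bash
python3 - <<'E'
from h import *
im=cv2.imread("pics/top0.png")[:,:,::-1].copy();sc=cv2.imread("pics/scene0.png")[:,:,::-1].copy()
for c,z in(('red',.165),('blue',.165),('yellow',.15)):
    for s,p in blobs(im,c,4):
        if 220<p[0]<310 and 140<p[1]<200: print('top',c,s,p,ray("top",p,z))
    for s,p in blobs(sc,c,4):
        if 240<p[0]<310 and 170<p[1]<230: print('scene',c,s,p,ray("scene",p,z-.01))
o=readout.observe()
from scipy.spatial.transform import Rotation as R
print(R.from_quat(o['tool_rot']).as_matrix().round(3))
E
```

```text
top red [278, 162, 3, 6, 16] [279.0, 164.5] [ 0.61020054 -0.076173    0.165     ]
top red [287, 163, 3, 5, 14] [288.1, 165.1] [ 0.60816466 -0.10927342  0.165     ]
scene red [262, 212, 6, 8, 34] [264.4, 214.9] [ 0.60718796 -0.0745657   0.155     ]
scene red [255, 216, 6, 9, 36] [257.7, 219.6] [ 0.601928   -0.10702601  0.155     ]
top blue [243, 158, 2, 7, 14] [243.5, 161.0] [0.62242299 0.05298992 0.165     ]
top blue [252, 159, 3, 7, 15] [252.9, 161.6] [0.62039227 0.01878612 0.165     ]
scene blue [280, 192, 11, 14, 78] [284.9, 198.1] [0.61657816 0.03838131 0.155     ]
top yellow [262, 176, 5, 7, 23] [264.1, 178.3] [ 0.56138275 -0.02246951  0.15      ]
scene yellow [261, 200, 7, 11, 51] [264.0, 204.8] [ 0.56730077 -0.02664078  0.14      ]
[[-0.925  0.379 -0.001]
 [ 0.379  0.925 -0.002]
 [ 0.    -0.002 -1.   ]]
```

```bash
cat >> h.py <<'E'
from scipy.spatial.transform import Rotation as Ro
def go(p,yawdeg):
    "tool-axis shift (mm) and turn (deg) to TCP p with tool y at world angle yawdeg"
    o=readout.observe();M=Ro.from_quat(o['tool_rot']).as_matrix()
    a=np.degrees(np.arctan2(M[1,1],M[0,1]));d=(a-yawdeg+180)%360-180
    print('t',round(o['time_s'],2),'tcp',o['tool_pos'].round(4),'yaw',a.round(2),'F',o['force'].round(1),'w',round(o['grip_width'],4),'gf',round(o['grip_force'],1))
    print('shift',(M.T@(np.array(p)-o['tool_pos'])*1000).round(1),'turn',round(d,2))
E
python3 -m handwheel '[[[-40,-32,-4,0,1],[-80,-64,-8,0,1],[-120,-96,-12,0,1],[-160,-128,-16,0,1],[-195,-156,-20,0,1]]]' 40
python3 -m handwheel '[[[-32,-26,0,0,1],[-65,-52,0,0,1],[-98,-79,0,0,1],[-130,-105,0,0,1],[-160,-129,0,0,1]]]'
python3 -m handwheel '[[[-32,-26,0,0,1],[-65,-52,0,0,1],[-98,-79,0,0,1],[-130,-105,0,0,1],[-160,-129,0,0,1]]]'
python3 -c "
from h import *
go([.607,-.092,.25],84.7)"
```

```text
time_s: 0.52
tool_pos: [0.3379, 0.3949, 0.2472]
tool_rot: [0.193, 0.981, -0.001, -0.0]
force: [0.7, -0.3, 0.8]
grip_width: 0.0853
grip_force: 0.0
time_s: 0.93
tool_pos: [0.4372, 0.2146, 0.2475]
tool_rot: [0.193, 0.981, -0.0, -0.0]
force: [0.7, 0.2, -0.0]
grip_width: 0.0855
grip_force: 0.0
time_s: 1.35
tool_pos: [0.5365, 0.0345, 0.2474]
tool_rot: [0.193, 0.981, -0.0, -0.0]
force: [0.5, 1.2, -0.0]
grip_width: 0.0853
grip_force: 0.0
t 1.35 tcp [0.5365 0.0345 0.2474] yaw 67.69 F [ 0.5  1.2 -0. ] w 0.0853 gf 0.0
shift [-113.3  -90.3   -2.6] turn -17.01
```

```bash
python3 -m handwheel '[[[-30,-24,0,-5,1],[-60,-48,0,-10,1],[-90,-72,0,-15,1],[-113,-90,0,-17,1],[-113,-90,0,-17,1]]]'
python3 - <<'E'
from h import *
go([.607,-.092,.25],84.7)
c=cal("wrist");im=imaging.snapshot("wrist");save(im,"w1.png")
for col,z in(('red',.173),('blue',.173),('yellow',.152)):
    for s,p in blobs(im,col,20): print(col,s,p,ray("",p,z,c))
print(-c[1].T@c[2])
E
```

```text
time_s: 1.77
tool_pos: [0.6087, -0.0947, 0.2472]
tool_rot: [0.048, 0.999, -0.001, 0.001]
force: [0.2, 1.2, -0.5]
grip_width: 0.0855
grip_force: 0.0
t 1.77 tcp [ 0.6087 -0.0947  0.2472] yaw 84.52 F [ 0.2  1.2 -0.5] w 0.0855 gf 0.0
shift [ 1.9  2.6 -2.8] turn -0.18
red [234, 180, 12, 33, 328] [240.0, 197.2] [ 0.59999111 -0.1074488   0.173     ]
red [275, 180, 14, 32, 324] [280.6, 196.6] [ 0.60260557 -0.07529247  0.173     ]
blue [378, 180, 31, 34, 681] [393.1, 196.5] [0.61113857 0.01355429 0.173     ]
blue [414, 180, 37, 33, 772] [432.6, 195.8] [0.6135692  0.04466341 0.173     ]
yellow [315, 120, 36, 25, 616] [333.2, 131.7] [ 0.55841656 -0.02766845  0.152     ]
[ 0.53003529 -0.08702374  0.39015914]
```

View pics/w1.png

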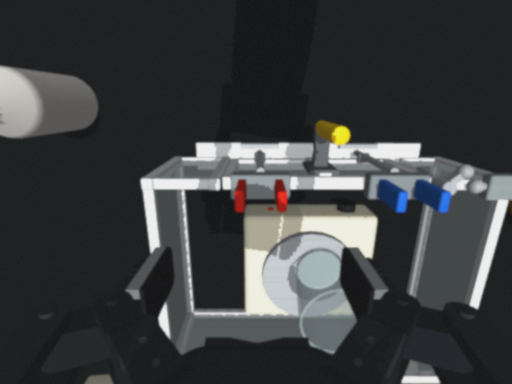

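The wrist view shows red tabs at (240,197)/(281,197), blue at (393,196)/(433,196) and the post top at (333,132). Rays put red at (0.607,-0.092) and blue at (0.619,0.038), which matches the first estimate, so I'll descend on red.

```bash
python3 -m handwheel '[[[2,2.6,20,0,1],[2,2.6,40,0,1],[2,2.6,65,0,1],[2,2.6,90,0,1],[2,2.6,105,0,1]]]' 30
python3 -m handwheel '[[[0,0,0,0,0.2],[0,0,0,0,-0.2],[0,0,0,0,-0.6],[0,0,0,0,-0.8],[0,0,0,0,-1]]]' 30
python3 -m handwheel '[[[0,0,0,0,-1],[0,0,0,0,-1],[0,0,0,0,-1],[0,0,0,0,-1],[0,0,0,0,-1]]]' 30
python3 - <<'E'
from h import *
go([.607,-.092,.141],84.7)
E
```

```text
time_s: 2.23
tool_pos: [0.602, -0.0847, 0.1395]
tool_rot: [0.046, 0.999, 0.001, -0.003]
force: [-0.3, 0.7, -0.9]
grip_width: 0.0851
grip_force: 0.0
time_s: 2.65
tool_pos: [0.6064, -0.09, 0.1459]
tool_rot: [0.045, 0.999, -0.004, 0.002]
force: [-4.1, -22.9, 4.8]
grip_width: 0.0257
grip_force: 11.3
time_s: 3.07
tool_pos: [0.6063, -0.0913, 0.1461]
tool_rot: [0.046, 0.999, -0.004, 0.002]
force: [-2.8, -10.5, 5.1]
grip_width: 0.0219
grip_force: 33.0
t 3.07 tcp [ 0.6063 -0.0913  0.1461] yaw 84.76 F [ -2.8 -10.5   5.1] w 0.0219 gf 33.0
shift [-0.8 -0.6  5.1] turn 0.06
```

```bash
python3 -m handwheel '[[[0,0,0,0,1],[0,0,0,0,1],[0,0,0,0,1],[0,0,0,0,1],[0,0,0,0,1]]]' 30
python3 -m handwheel '[[[0,0,-15,0,1],[0,0,-40,0,1],[0,0,-70,0,1],[0,0,-100,0,1],[0,0,-105,0,1]]]'
python3 - <<'E'
from h import *
go([.619,.038,.25],84.7)
c=cal("wrist");im=imaging.snapshot("wrist");save(im,"w2.png")
for col in('red','blue'):
    for s,p in blobs(im,col,20): print(col,s,p,ray("",p,.155,c))
E
```

```text
time_s: 3.48
tool_pos: [0.605, -0.086, 0.1429]
tool_rot: [0.046, 0.999, 0.0, 0.0]
force: [1.3, -0.0, -0.1]
grip_width: 0.0808
grip_force: 0.0
time_s: 3.9
tool_pos: [0.6085, -0.0868, 0.2542]
tool_rot: [0.046, 0.999, -0.001, 0.005]
force: [1.3, -0.6, 1.0]
grip_width: 0.085
grip_force: 0.0
t 3.9 tcp [ 0.6085 -0.0868  0.2542] yaw 84.76 F [ 1.3 -0.6  1. ] w 0.085 gf 0.0
shift [  1.  125.2   4.1] turn 0.06
red [236, 178, 12, 32, 296] [241.4, 194.3] [ 0.60626504 -0.10020016  0.155     ]
red [255, 178, 12, 31, 272] [260.2, 194.4] [ 0.60790227 -0.08366481  0.155     ]
blue [366, 179, 28, 33, 613] [380.1, 194.8] [0.61812924 0.0218693  0.155     ]
blue [402, 179, 33, 32, 696] [418.3, 194.1] [0.62061009 0.05544835 0.155     ]
```

```bash
python3 -m handwheel '[[[0,38,0,0,1],[0,76,0,0,1],[1,110,0,0,1],[1,125,0,0,1],[1,125,0,0,1]]]'
python3 -m handwheel '[[[0,0,0,0,1],[0,0,0,0,1]]]'
python3 -c "
from h import *
go([.619,.0385,.143],84.7)"
```

```text
time_s: 4.37
tool_pos: [0.6145, 0.0416, 0.2461]
tool_rot: [0.044, 0.999, 0.001, -0.001]
force: [0.9, 0.8, -0.2]
grip_width: 0.0855
grip_force: 0.0
time_s: 4.53
tool_pos: [0.6149, 0.0372, 0.2468]
tool_rot: [0.046, 0.999, -0.001, -0.001]
force: [0.6, 0.2, -1.1]
grip_width: 0.0855
grip_force: 0.0
t 4.53 tcp [0.6149 0.0372 0.2468] yaw 84.73 F [ 0.6  0.2 -1.1] w 0.0855 gf 0.0
shift [ -4.1   1.8 103.7] turn 0.03
```

```bash
python3 -m handwheel '[[[-4,1.5,20,0,1],[-4,1.5,50,0,1],[-4,1.5,80,0,1],[-4,1.5,102,0,1],[-4,1.5,102,0,1]]]' 30
python3 -m handwheel '[[[0,0,0,0,0.2],[0,0,0,0,-0.2],[0,0,0,0,-0.6],[0,0,0,0,-0.8],[0,0,0,0,-1]]]' 30
python3 -m handwheel '[[[0,0,0,0,-1],[0,0,0,0,-1],[0,0,0,0,-1],[0,0,0,0,-1],[0,0,0,0,-1]]]' 30
python3 -m handwheel '[[[0,0,0,0,1],[0,0,0,0,1],[0,0,0,0,1],[0,0,0,0,1],[0,0,0,0,1]]]' 30
python3 -m handwheel '[[[0,0,-15,0,1],[0,0,-40,0,1],[0,0,-70,0,1],[0,0,-100,0,1],[0,0,-105,0,1]]]'
python3 - <<'E'
from h import *
go([.563,-.025,.25],84.7)
c=cal("wrist");im=imaging.snapshot("wrist");save(im,"w3.png")
for col in('red','blue'):
    for s,p in blobs(im,col,20): print(col,s,p,ray("",p,.155,c))
for s,p in blobs(im,'yellow',20): print(s,p,ray("",p,.152,c))
E
```

```text
time_s: 4.95
tool_pos: [0.6146, 0.0372, 0.1394]
tool_rot: [0.047, 0.999, -0.0, -0.006]
force: [-0.8, -1.1, -1.3]
grip_width: 0.0853
grip_force: 0.0
time_s: 5.37
tool_pos: [0.6214, 0.0378, 0.1485]
tool_rot: [0.046, 0.999, -0.001, 0.002]
force: [0.3, -4.1, 3.8]
grip_width: 0.0258
grip_force: 2.5
time_s: 5.78
tool_pos: [0.6213, 0.0377, 0.1487]
tool_rot: [0.046, 0.999, -0.001, 0.002]
force: [-0.9, -4.3, 5.9]
grip_width: 0.0219
grip_force: 31.4
time_s: 6.2
tool_pos: [0.6192, 0.0395, 0.1454]
tool_rot: [0.046, 0.999, 0.0, -0.0]
force: [-0.1, -0.4, -0.2]
grip_width: 0.0809
grip_force: 0.0
time_s: 6.62
tool_pos: [0.623, 0.0394, 0.2572]
tool_rot: [0.046, 0.999, 0.0, 0.005]
force: [1.3, -0.1, 0.9]
grip_width: 0.0856
grip_force: 0.0
t 6.62 tcp [0.623  0.0394 0.2572] yaw 84.74 F [ 1.3 -0.1  0.9] w 0.0856 gf 0.0
shift [ 53.9 -69.6   6.5] turn 0.04
red [82, 174, 49, 33, 1149] [106.6, 189.6] [ 0.60606906 -0.09283297  0.155     ]
blue [239, 175, 12, 31, 292] [244.9, 191.2] [0.61909598 0.02936779 0.155     ]
blue [258, 175, 12, 30, 270] [263.6, 190.7] [0.62019609 0.04600179 0.155     ]
[168, 116, 34, 24, 553] [184.2, 127.5] [ 0.559378   -0.01570313  0.152     ]
```

Both catches show 16.6 mm between tab centres, so both are fully squeezed. The post is at about (0.5625,-0.0235).

```bash
python3 -m handwheel '[[[20,-25,0,0,1],[40,-50,0,0,1],[56,-68,0,0,1],[56,-68,0,0,1],[56,-68,0,0,1]]]'
python3 -m handwheel '[[[0,0,0,0,1],[0,0,0,0,1]]]'
python3 - <<'E'
from h import *
go([.5627,-.0235,.118],84.7)
c=cal("wrist");im=imaging.snapshot("wrist");save(im,"w4.png")
for s,p in blobs(im,'yellow',20): print(s,p,ray("",p,.13,c))
E
```

```text
time_s: 7.08
tool_pos: [0.5561, -0.0238, 0.2492]
tool_rot: [0.047, 0.999, 0.0, -0.001]
force: [-0.4, 0.4, 0.7]
grip_width: 0.0855
grip_force: 0.0
time_s: 7.25
tool_pos: [0.5579, -0.0228, 0.2502]
tool_rot: [0.046, 0.999, 0.0, -0.0]
force: [0.7, 0.9, 0.1]
grip_width: 0.0852
grip_force: 0.0
t 7.25 tcp [ 0.5579 -0.0228  0.2502] yaw 84.76 F [0.7 0.9 0.1] w 0.0852 gf 0.0
shift [ -4.9  -0.3 132.2] turn 0.06
[250, 173, 17, 37, 507] [257.7, 191.0] [ 0.55924504 -0.0218627   0.13      ]
```

View pics/w4.png

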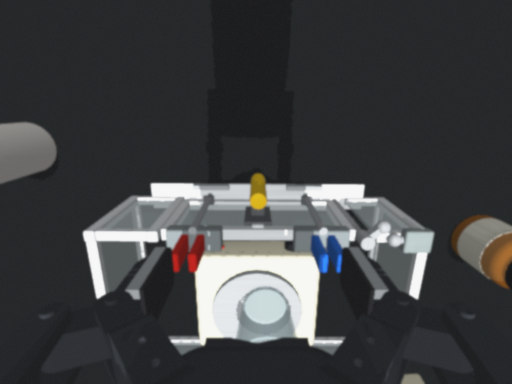

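Post top at (258,201), bottom around row 175, centred between the fingers and clear in front of the gate; nothing in the fingers' way.

```bash
python3 -m handwheel '[[[-3.5,0.5,30,0,1],[-3.5,0.5,60,0,1],[-3.5,0.5,95,0,1],[-3.5,0.5,125,0,1],[-3.5,0.5,130,0,1]]]' 60
python3 -m handwheel '[[[0,0,0,0,0],[0,0,0,0,-0.5],[0,0,0,0,-1],[0,0,0,0,-1],[0,0,0,0,-1]]]' 60
python3 -m handwheel '[[[0,0,0,0,-1],[0,0,0,0,-1],[0,0,0,0,-1],[0,0,0,0,-1],[0,0,0,0,-1]]]' 60
python3 - <<'E'
from h import *
o=readout.observe();print(o['moment'])
hx=np.array([.6133,-.027])+.108*np.array([.092,.996]);print(hx)
go([.5627,-.0235,.118],84.7)
E
```

```text
time_s: 7.72
tool_pos: [0.5566, -0.022, 0.1146]
tool_rot: [0.046, 0.999, 0.0, -0.006]
force: [-1.9, 0.5, -0.7]
grip_width: 0.0853
grip_force: 0.0
time_s: 8.13
tool_pos: [0.5627, -0.0234, 0.123]
tool_rot: [0.046, 0.999, -0.0, 0.002]
force: [0.1, 0.2, 0.1]
grip_width: 0.0255
grip_force: 0.0
time_s: 8.55
tool_pos: [0.5628, -0.0222, 0.1228]
tool_rot: [0.046, 0.999, 0.001, 0.002]
force: [0.1, 5.7, 6.0]
grip_width: 0.0143
grip_force: 58.7
[ 0.83302118 -0.04856058 -0.04496321]
[0.623236 0.080568]
t 8.55 tcp [ 0.5628 -0.0222  0.1228] yaw 84.68 F [0.1 5.7 6. ] w 0.0143 gf 58.7
shift [-0.  -1.3  4.8] turn -0.02
```

```bash
python3 -m handwheel '[[[9.4,4.8,0,5,-1],[18.3,10.4,0,10,-1],[26.8,16.7,0,15,-1],[34.6,23.7,0,20,-1],[41.8,31.4,0,25,-1]]]' 60
cat >> h.py <<'E'
H=np.array([.6232,.0806])
def gate(deg):
    "where the post is now (gate angle from TCP), and the shift to reach gate angle deg"
    p=readout.observe()['tool_pos'][:2]-H; a0=np.arctan2(-.110*.996-.05*-.092,-.110*.092-.05*.996)
    print('gate deg',round(float(np.degrees(a0-np.arctan2(p[1],p[0]))%360),1),'r',np.hypot(*p).round(4))
    a=a0-np.radians(deg);q=H+.1208*np.array([np.cos(a),np.sin(a)]);go([*q,.1205],84.7-deg)
E
python3 -c "
from h import *
gate(25)"
```

```text
time_s: 8.97
tool_pos: [0.5262, 0.0106, 0.1228]
tool_rot: [0.262, 0.965, -0.0, 0.005]
force: [5.3, -0.1, 1.6]
grip_width: 0.014
grip_force: 60.1
gate deg 24.4 r 0.1196
t 8.97 tcp [0.5262 0.0106 0.1228] yaw 59.62 F [ 5.3 -0.1  1.6] w 0.014 gf 60.1
shift [ 1.6 -0.6  2.3] turn -0.08
```

Tracking the arc well with low force; continue.

```bash
python3 -m handwheel '[[[9.4,4.8,0,5,-1],[18.3,10.4,0,10,-1],[26.8,16.7,0,15,-1],[34.6,23.7,0,20,-1],[41.8,31.4,0,25,-1]]]'
python3 -c "
from h import *
gate(50)"
python3 -m handwheel '[[[9.4,4.8,0,5,-1],[18.3,10.4,0,10,-1],[26.8,16.7,0,15,-1],[34.6,23.7,0,20,-1],[41.8,31.4,0,25,-1]]]'
python3 -c "
from h import *
gate(75)"
```

```text
time_s: 9.38
tool_pos: [0.5047, 0.0597, 0.1228]
tool_rot: [0.465, 0.885, 0.001, 0.003]
force: [2.8, -0.3, 5.1]
grip_width: 0.0143
grip_force: 60.5
gate deg 50.3 r 0.1203
t 9.38 tcp [0.5047 0.0597 0.1228] yaw 34.56 F [ 2.8 -0.3  5.1] w 0.0143 gf 60.5
shift [-0.3 -0.7  2.3] turn -0.14
time_s: 9.8
tool_pos: [0.5062, 0.112, 0.1228]
tool_rot: [0.645, 0.764, 0.001, 0.003]
force: [1.4, -1.6, 5.7]
grip_width: 0.0142
grip_force: 60.6
gate deg 75.3 r 0.1212
t 9.8 tcp [0.5062 0.112  0.1228] yaw 9.61 F [ 1.4 -1.6  5.7] w 0.0142 gf 60.6
shift [-0.7  0.1  2.3] turn -0.09
```

```bash
python3 -m handwheel '[[[9.4,4.8,0,5,-1],[18.3,10.4,0,10,-1],[26.8,16.7,0,15,-1],[34.6,23.7,0,20,-1],[37.6,26.7,0,22,-1]]]'
python3 -m handwheel '[[[0,0,0,0,-1],[0,0,0,0,-1],[0,0,0,0,-1],[0,0,0,0,-1],[0,0,0,0,-1]]]'
python3 - <<'E'
from h import *
gate(97)
for n in("top","scene"):
    im=imaging.snapshot(n);save(im[90:282,120:376].repeat(3,0).repeat(3,1),n+"5.png")
for n in("top","scene","wrist"):
    c=cal(n);im=imaging.snapshot(n)
    for col in('red','blue'):print(n,[(p,ray(n,p,.158,c).round(3)) for s,p in blobs(im,col,6)if n=='wrist' or(220<p[0]<330 and 140<p[1]<250)])
E
```

```text
time_s: 10.22
tool_pos: [0.5259, 0.1542, 0.1228]
tool_rot: [0.779, 0.627, 0.001, 0.002]
force: [-1.5, -1.5, 8.2]
grip_width: 0.0141
grip_force: 60.9
time_s: 10.63
tool_pos: [0.5253, 0.1533, 0.1228]
tool_rot: [0.778, 0.628, 0.001, 0.001]
force: [-1.3, -0.2, 7.9]
grip_width: 0.0146
grip_force: 60.8
gate deg 96.9 r 0.122
t 10.63 tcp [0.5253 0.1533 0.1228] yaw -12.16 F [-1.3 -0.2  7.9] w 0.0146 gf 60.8
shift [-0.3  1.1  2.3] turn 0.14
top []
top [([233.9, 170.1], array([0.59 , 0.088, 0.158])), ([233.0, 174.6], array([0.573, 0.091, 0.158]))]
scene [([263.6, 168.4], array([0.455, 0.113, 0.158]))]
scene [([272.0, 143.6], array([0.389, 0.254, 0.158])), ([297.1, 146.0], array([0.482, 0.307, 0.158])), ([285.8, 186.2], array([0.584, 0.088, 0.158]))]
wrist [([153.5, 329.5], array([0.473, 0.142, 0.158])), ([153.2, 376.3], array([0.463, 0.115, 0.158]))]
wrist [([363.3, 330.4], array([0.567, 0.121, 0.158])), ([366.4, 381.9], array([0.566, 0.089, 0.158]))]
```

View pics/top5.png

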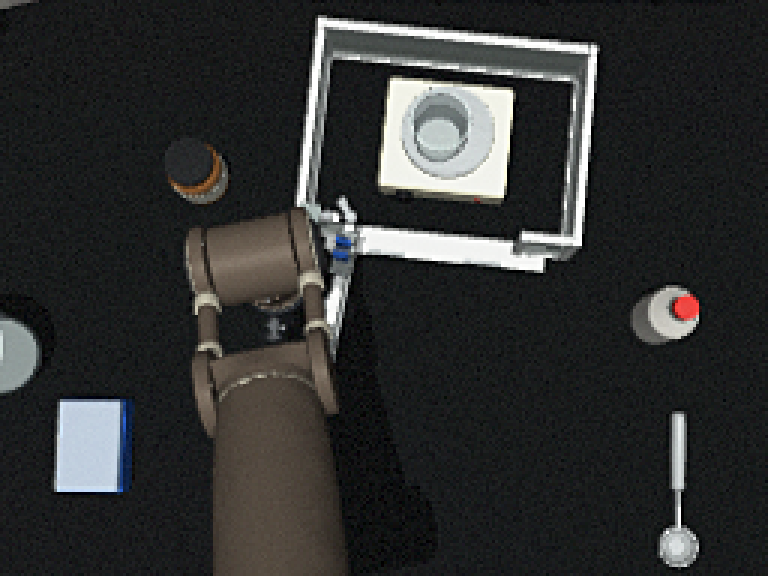

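View pics/scene5.png

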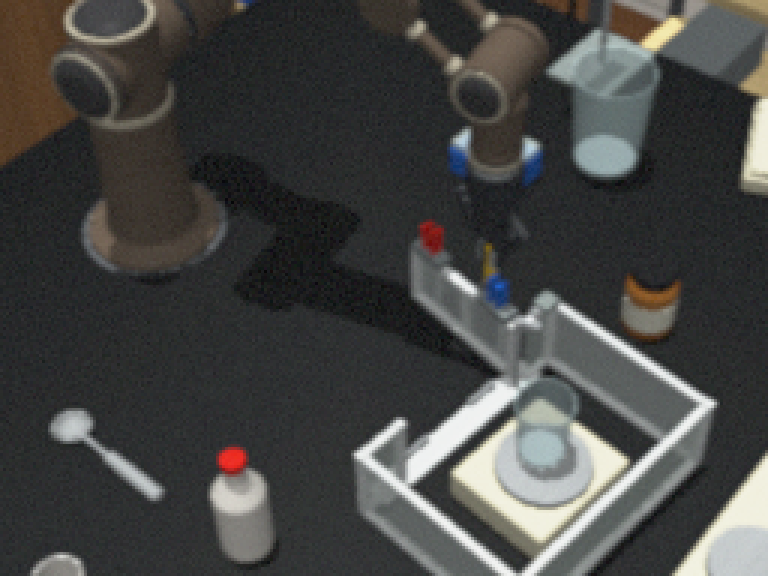

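The gate stands past square (about 95–97°), still gripped, with both catches squeezed in. Jar, bottle, spoon, box and beaker are where they were.

```bash
python3 -c "
from bench import robot
print(robot.sign_off())"
```

```text
the job is handed in; nothing more can be done
None
```

The gate is open at about 96°, just past square, and the gripper is still holding it; the red catch was squeezed fully in first, then the blue, none of the things standing about looks shifted in the last pictures, and the job is handed in.

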